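Set up the tilt stand for cleaning a soldered board

TASK

Get the tilt stand ready for washing flux off the board in the soldering jig: swing the stand's folded wire leg out behind the plate until it hits its stop, then tip the upright plate back so that it rests on the leg. Set the soldering jig gently down on the sloping plate, centred, lying flat with its long side up the slope and its latch end down against the plate's lip, and let go; last of all push the dish of the solvent dispenser beside the iron stand right down to fill it and let it spring back up. Leave the other tools and cups on the bench where they are.

Things in the scene. Friction and masses are not known exactly. Their poses are not given: they have to be found in the camera images.
- tilt_stand: Base of a folding tilt stand: grey sheet-steel plate 210 x 160 x 5 mm screwed to the bench (does not move). Origin: centre of its underside, on the bench; x from the worker's side to the back, y to its left, z up. It carries the aluminium plate, hinged near its front edge, and behind that the steel-wire prop leg.
- tilt_plate (a joint): Tilt (rad) of the aluminium plate, 190 long, 150 wide, 5 thick, 0.45 kg, hinged parallel to the base's y at base x -90, z 24 mm. 0: upright, leaning 10 degrees to the worker against a stop, held by its weight. It grows as the plate tips back (+x of base). Past vertical (0.17) it sinks back by itself in about 2 s, damped; pushing takes 1 to 4 N. On the fully opened leg: 1.22, a 30 degree slope.
- plate_face (a point): Point on the plate's working face at the foot of its lip, mid-width, 7 mm up the plate from the hinge axis and 7 mm out. x runs up the plate away from the lip, y to its left, z out of the face (to the worker while upright). The lip stands 17 mm out of the face, in two halves with a 36 mm gap in the middle that clears the jig's latch.
- plate_edge (a point): Middle of the plate's free (top) edge, 190 mm from the hinge axis.
- prop_leg (a joint): Swing (rad) of the prop leg, a triangular gate of 8 mm steel rod on an upright pin at base x -60, y 0 mm, behind the plate. 0: folded flat behind the plate, pointing to the base's +y; it grows clockwise seen from above, to the stop at 1.57, where it points straight back (+x of base). Friction keeps it where it is left (0.5 N at its end moves it).
- leg_pivot (a point): Point on the leg's upright pivot pin, 60 mm over the bench.
- leg_end (a point): Point on the leg's upright end rod, 60 mm over the bench and 110 mm from the pivot pin. The rod is 8 mm thick (12 mm rubber boot on its top 20 mm) and stands from 16 to 106 mm over the bench. A bar at 16 mm height joins its foot to the pivot; a brace slants from its top down to 34 mm at the pivot.
- solder_jig: Flat steel soldering jig 118 x 66 x 21 mm with a small board clamped in it, 0.56 kg, lying on the bench. Origin: centre of its underside; x along its length, toward the end with the hinge; z up. Grip it across its width at the middle; the sides of its base block are 62 mm apart and 14 mm high. The block ends 52 mm from the origin at each end.
- jig_latch (a point): The jig's small spring latch, on the middle of one short end, 56 mm from the jig's origin toward its -x and 15 mm up.
- dish_top (a point): Top of the steel dish (46 mm wide) on top of the solvent dispenser, a blue round bottle 65 mm wide, fixed to the bench beside the iron stand (another like it, far back on the left, is not meant); 118 mm over the bench when up.
- solvent_dispenser_dish (a joint): How far the dish is pressed down (m): 0 up, 0.008 fully down; a spring of 1 N per mm pushes it back (8 N fully down).
- esd_brush: flat black ESD brush, 23 x 133 x 7 mm, lying on the mat. A bystander, to be left alone; origin at the centre of its underside.
- tweezers_flat: straight steel tweezers, 10 x 141 x 9 mm, lying on the mat. A bystander, to be left alone; origin at the centre of its underside.
- cutters_green: small green-handled side cutters, 45 x 115 x 12 mm, lying on the mat. A bystander, to be left alone; origin at the centre of its underside.
- flux_pen: white flux pen with a green cap, 13 x 133 x 14 mm, lying near the front edge of the bench. A bystander, to be left alone; origin at the centre of its underside.
- dross_cup_b: round foil-wrapped dross cup, 103 mm across, 67 mm high, standing behind the iron stand. A bystander, to be left alone; origin at the centre of its underside.
Things that resemble listed ones, but are neither listed nor needed, are in the scene too. Of the things like the part that bears dish_top, leave any that is purple; of the rest the smaller one is meant.

How it is judged:
By the outcome, as a careful person would: the job done as asked, in the order asked, and still so for the second after the job is handed in, with the robot touching nothing.
It also fails if it takes over 64 s, if anything falls off the work surface, if the arm or the gripper's body presses on something with over 40 N, if the wrist force passes 120 N, or if a joint passes its speed limit or range.

ROBOT

A 6-joint arm with a two-finger parallel gripper is mounted at the origin on a cart in front of the work surface, level with it; the furniture and walls round the work are solid. World frame = base frame: x ahead of the robot, y to its left, z up, the work surface at z = 0. Lengths are in mm, angles in rad, forces in N, time in s.
With the tool pointing down it reaches from about 275 to 1000 mm from the base axis. Payload 8.4 kg.
Tool frame: the origin (TCP) lies at the very end of the fingers, on their centre line; the grasp point (between the pads) lies 19 mm behind it; z points along the fingers, y is the line along which they close (so a half turn about z gives the same grasp; the last joint's range is limited). The gripper opens to 85 mm and grips with 20 to 120 N. Pads are 22 mm wide; open, the fingers measure 114 mm over their backs; the gripper's body (76 mm by 85 mm) begins 54 mm behind the grasp point. The pads swing forward as they close: fully open they stand 13 mm farther back than shut.
Start: joints at [1.162, 0.353, 1.633, -0, 1.155, -0.002], TCP at [247.294, 573.998, 231.281] pointing down, gripper open.
Joint ranges: [-2.63, 2.63], [-0.92, 2.1], [0.06, 2.66], [-1.3, 4.44], [0, 2.69], [-3.02, 3.02]. Speed limits (rad/s): [2.22, 2.22, 2.79, 3.14, 3.14, 3.14].

INTERFACE

Orientations are given as [roll, pitch, yaw] about the fixed x, y, z axes, in that order (R = Rz(yaw) Ry(pitch) Rx(roll)).
In Python, from rig import sensors, grab_frame, camera_params, order gives the robot as it stands. The module is installed in compiled form; this text tells all that it offers.
- The arm moves only by the tool move_arm, never from a script. Its argument "motion" is a list of rows, each a list of 7 numbers: the turn, a rotation vector about the tool's x, y, z in shares of 4 rad (1.0 is 4 rad), then the shift along the tool's x, y, z in fractions of the full range, 1 being 0.8 m, then the finger opening in m, from 0 to 0.0854. A call has 1 to 8 rows; each row is the pose to reach, as a shift and turn from the pose commanded when the call began, along the tool's axes at that moment; what a row does not reach only later rows make up. A row lasts 1/8 s, in which the tool goes at most 62.5 mm and 10.7 degrees, less where a joint would pass 70% of its speed; a pose out of reach is approached as far as the arm can. A call with a gripper value outside its range is refused whole. The fingers move at their own pace and stop on an object; "grip_force" is the grip in N (left out, the last holds). Time passes only in rows, so rows that repeat a pose let the fingers close. It gives the time, the measured TCP pose, the force, the opening and the grip force at its end, in the units of the state.
- sensors.sense(): the state, without advancing time (a new reading comes with each control period).
- grab_frame(name): name is "side" or "top"; returns (picture, depth): 400x640x3 uint8, red, green, blue; 400x640 float32, mm along the optical axis (not along the pixel's ray), 0 where there is no reading.
- camera_params(name): a dict with "camera_matrix" (3x3 intrinsics, pixels), "k1" (the pictures are not rectified: a ray, as slopes to the right and down, at radius r is drawn at 1 + k1 r^2 times it, then the intrinsics apply), "world_from_camera" (4x4, takes a point from camera to world coordinates). Camera axes: x right, y down, z forward; pixel columns grow to the right and rows downward; lengths in mm; the calibration is good to about 2 mm. A picture is of the moment at which its call begins. camera_params takes no time and is no camera call.
- order.sign_off(): hands the job in; it is judged then, once.
The state is a dict: "clock": time; "qpos": joint angles; "qvel": joint speeds; "joint_efforts": joint torques, N m; "eef_pos": TCP position; "tcp_rot": TCP orientation; "contact_force": force on the tool from outside, world axes, zero at the start; "wrist_torque": the same for the moment, N m; "opening": opening from 0.0 (shut) to 1.0 (fully open); "grasp_force": force on a finger pad.
Only numpy, scipy, OpenCV 4.12 (cv2) and the standard library are available. Lean on these libraries where they do the work, as an engineer would, in place of code of your own. Each camera call takes 0.05 s, during which the arm holds its last target. There are 200 camera calls.

## Working session

There is one attempt and no reset: what is moved stays moved. The work goes in short steps, Python scripts to look and compute and a tool call to move; the robot and the scene stay as the last step left them, time stands still between calls to the robot, and variables do not carry over. Pictures are saved under pics/ and viewed, at most 10 in all, crops included, and the job is handed in when it is done.

Besides the shell and the picture viewer there is one more tool, called after "Request:" as name(argument=value, ...) on one line, values as JSON. move_arm: Moves the arm, as the interface text tells. Its arguments: {"type":"object","properties":{"motion":{"type":"array","items":{"type":"array","items":{"type":"number"}}},"grip_force":{"type":"number"}},"required":["motion"]}

```bash
mkdir -p pics; cat > h.py <<'E'
import numpy as np, cv2
from rig import sensors, grab_frame, camera_params, order
def load(n):
    d=np.load(f'{n}.npz'); return d['p'],d['d']
def snap(n,tag):
    p,d=grab_frame(n); P=camera_params(n); np.savez(f'{tag}.npz',p=p,d=d,T=P['world_from_camera']); return p,d
def cloud(n,tag):
    """world xyz per pixel from depth"""
    P=camera_params(n); f=np.load(f'{tag}.npz'); d=f['d'];K=np.array(P['camera_matrix'],float);T=f['T']
    v,u=np.mgrid[:400,:640].astype(np.float32)
    r=cv2.undistortPoints(np.stack([u.ravel(),v.ravel()],1)[:,None],K,np.array([P['k1'],0,0,0.]))[:,0]
    X=np.c_[r*d.reshape(-1,1),d.reshape(-1,1)]@T[:3,:3].T+T[:3,3]
    X[d.ravel()==0]=np.nan
    return X.reshape(400,640,3)
def ray(n,tag,uv,z):
    P=camera_params(n);K=np.array(P['camera_matrix'],float);T=np.load(f'{tag}.npz')['T']
    r=cv2.undistortPoints(np.array(uv,np.float32).reshape(-1,1,2),K,np.array([P['k1'],0,0,0.]))[:,0]
    D=np.c_[r,np.ones(len(r))]@T[:3,:3].T; o=T[:3,3]
    return o+D*((z-o[2])/D[:,2])[:,None]
E
python3 - <<'E'
from h import *
for n in('side','top'):
    p,d=snap(n,n+'0'); cv2.imwrite(f'pics/{n}0.png',p[:,:,::-1]); P=camera_params(n); print(n,P)
print(sensors.sense())
E
```

```text
side {'camera_matrix': array([[402.54589914,   0.        , 314.29327658],
       [  0.        , 402.54589914, 196.85212639],
       [  0.        ,   0.        ,   1.        ]]), 'k1': -0.030676543447748887, 'world_from_camera': array([[-9.98263876e-01,  4.46933823e-02, -3.83631952e-02,
         5.92050970e+02],
       [ 5.30544244e-02,  3.99408403e-01, -9.15236666e-01,
         1.38629435e+03],
       [-2.55824397e-02, -9.15683040e-01, -4.01086163e-01,
         7.61894884e+02],
       [ 0.00000000e+00,  0.00000000e+00,  0.00000000e+00,
         1.00000000e+00]])}
top {'camera_matrix': array([[376.18184217,   0.        , 320.31470726],
       [  0.        , 376.18184217, 196.16531957],
       [  0.        ,   0.        ,   1.        ]]), 'k1': -0.01780816998512604, 'world_from_camera': array([[ 2.94795697e-03, -9.86429422e-01,  1.64159387e-01,
         3.03749889e+02],
       [-9.99932028e-01, -4.75958612e-03, -1.06435533e-02,
        -9.60506918e+00],
       [ 1.12804449e-02, -1.64116852e-01, -9.86376404e-01,
         1.42141739e+03],
       [ 0.00000000e+00,  0.00000000e+00,  0.00000000e+00,
         1.00000000e+00]])}
{'clock': 0.1, 'qpos': array([ 1.16160578e+00,  3.53589831e-01,  1.63408133e+00, -8.86669610e-06,
        1.15522421e+00, -2.40242359e-03]), 'qvel': array([ 0.00030113, -0.00169708, -0.00255222, -0.0003726 ,  0.00035016,
        0.00109594]), 'joint_efforts': array([-1.83921351e-03, -6.06364346e+01, -3.42820036e+01, -3.88946125e-05,
        3.91176436e-03,  1.54770925e-05]), 'eef_pos': array([247.11367905, 573.58382481, 230.62070644]), 'tcp_rot': array([-3.14028992e+00,  4.97764952e-06,  2.73480812e+00]), 'contact_force': array([0.16281554, 0.26594593, 0.24218516]), 'wrist_torque': array([-0.02320478,  0.00029429,  0.05064768]), 'grasp_force': 0.0, 'opening': 1.0017991903798067}
```

View pics/side0.png

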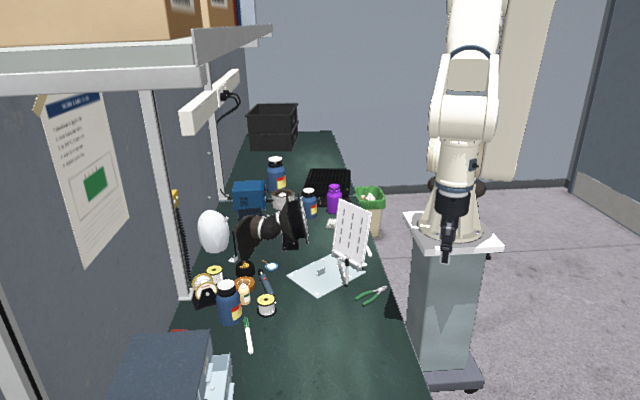

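View pics/top0.png

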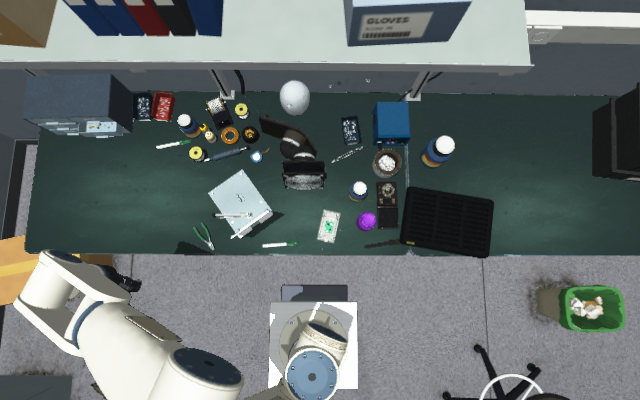

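```bash
python3 - <<'E'
from h import *
p,_=load('top0'); a=cv2.resize(p[155:260,185:305],None,fx=5,fy=5,interpolation=cv2.INTER_CUBIC)
b=cv2.resize(p[170:255,300:400],None,fx=6,fy=6,interpolation=cv2.INTER_CUBIC)
cv2.imwrite('pics/c1.png',a[:,:,::-1]);cv2.imwrite('pics/c2.png',b[:,:,::-1])
p,_=load('side0'); a=cv2.resize(p[150:310,230:400],None,fx=3.7,fy=3.7,interpolation=cv2.INTER_CUBIC)
cv2.imwrite('pics/c3.png',a[:,:,::-1])
C=cloud('top','top0');S=cloud('side','side0')
for u,v in[(358,190),(437,148),(367,221),(186,121),(328,226),(320,226),(250,170),(300,230),(302,175)]:print((u,v),C[v,u].round(0))
# bottle tops
for n,(x0,x1,y0,y1) in {'b1':(345,372,178,203),'b2':(420,460,130,170),'purp':(353,382,208,235),'jig':(314,345,205,247)}.items():
    Q=C[y0:y1,x0:x1].reshape(-1,3); print(n,np.nanmax(Q[:,2]),[Q[Q[:,2]>np.nanpercentile(Q[:,2],k)].mean(0).round(1) for k in (80,95)])
E
```

```text
(358, 190) [ 545. -157.  111.]
(437, 148) [ 684. -428.  166.]
(367, 221) [ 434. -186.  118.]
(186, 121) [795. 465. 117.]
(328, 226) [425. -54.  13.]
(320, 226) [425. -24.  10.]
(250, 170) [642. 248.  -1.]
(300, 230) [411.  52.  -6.]
(302, 175) [597.  42. 116.]
b1 122.48101048237413 [array([ 550.6, -163.2,  114.5]), array([ 549.5, -163.9,  118.6])]
b2 169.352262400492 [array([ 694.8, -454.9,  157.3]), array([ 698. , -458.2,  164.5])]
purp 124.33315604860536 [array([ 438.6, -191.1,  115.4]), array([ 440.3, -190.4,  120.4])]
jig 24.58157573285166 [array([424. , -56.1,  16.8]), array([420. , -55.3,  19.7])]
```

View pics/c1.png

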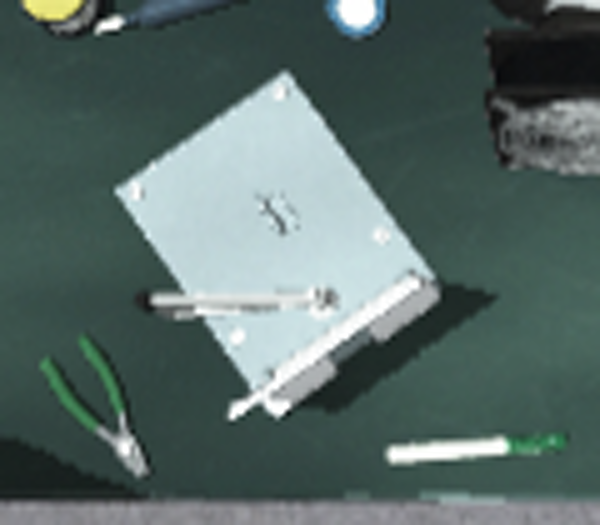

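View pics/c2.png

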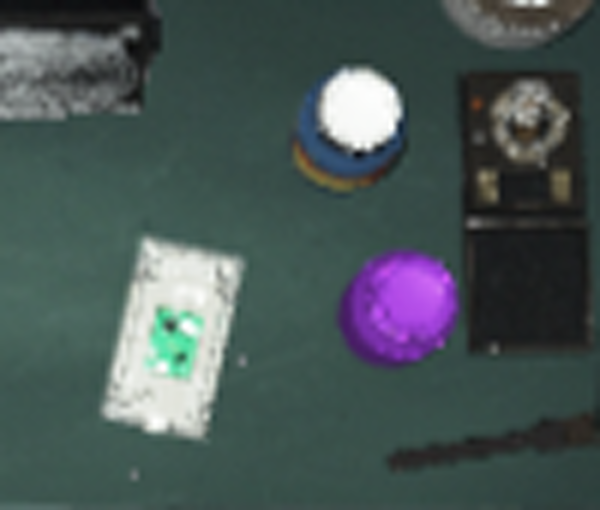

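View pics/c3.png

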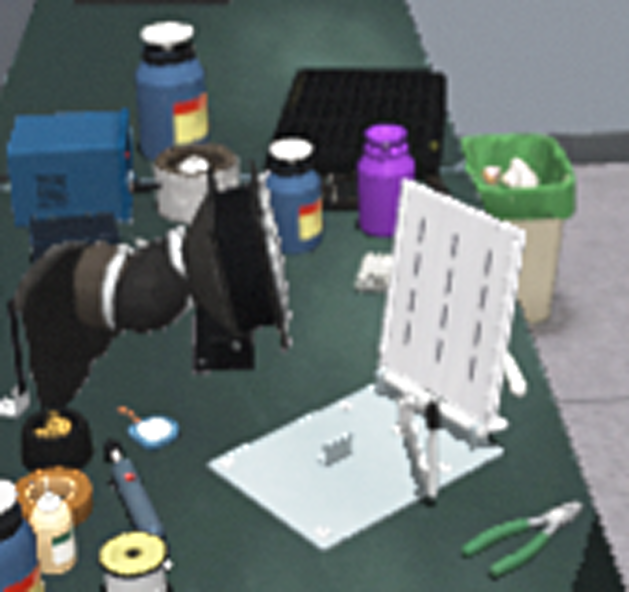

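In the top picture there are three bottles with dishes: blue (358,190) is 118 mm high, blue (437,148) is about 166 mm, and purple (367,221) is about 120 mm. Purple is ruled out, so the smaller blue one at (358,190) is the one meant, and the enlarged crop confirms it. The blue one at (188,125), far back on the left, is the excluded lookalike. The jig is at (328,226), with its latch nub at the lower end near (326,241). The stand is at (240,200). Its leg runs from the pivot at about (250,215) to the boot at about (214,215), and the plate is upright.

```bash
cat >> h.py <<'E'
from scipy.spatial.transform import Rotation as Ro
def rel(pos,R):
    """shift (m) & rotvec in current tool frame to reach pos (mm), R matrix"""
    s=sensors.sense(); Rc=Ro.from_euler('xyz',s['tcp_rot'])
    rv=(Rc.inv()*Ro.from_matrix(R)).as_rotvec(); t=Rc.inv().apply(np.array(pos)-s['eef_pos'])/1000
    return np.r_[rv,t].round(4)
def down(yaw): # tool down, tool x at world yaw
    c,s=np.cos(yaw),np.sin(yaw); return np.array([[c,s,0],[s,-c,0],[0,0,-1.]])
E
python3 - <<'E'
from h import *
p,_=load('top0');C=cloud('top','top0');S=cloud('side','side0')
hsv=cv2.cvtColor(p,cv2.COLOR_RGB2HSV)
# base: light mask in region, by height
reg=np.zeros((400,640),bool);reg[160:245,200:280]=1
m=(hsv[...,2]>140)&reg
cv2_m=m.astype(np.uint8)
c=max(cv2.findContours(cv2_m,cv2.RETR_EXTERNAL,cv2.CHAIN_APPROX_NONE)[0],key=cv2.contourArea)[:,0].astype(float)
def edge(a,b,z):
    a,b=np.array(a),np.array(b);t=(b-a)/np.linalg.norm(b-a);n=np.array([-t[1],t[0]])
    k=(abs((c-a)@n)<2.5)&((c-a)@t>4)&((c-a)@t<np.linalg.norm(b-a)-4)
    W=ray('top','top0',c[k],z)[:,:2]; l=cv2.fitLine(W.astype(np.float32),cv2.DIST_HUBER,0,.01,.01).ravel()
    return l[2:],l[:2]*np.sign(l[0] if abs(l[0])>abs(l[1]) else l[1])
def inter(l1,l2): 
    s=np.linalg.solve(np.c_[l1[1],-l2[1]],l2[0]-l1[0]);return l1[0]+s[0]*l1[1]
TL,TB,TR=(208,192.6),(242.4,169.4),(272,210)
back=edge(TL,TB,5);right=edge(TB,TR,5);left=edge(TL,(226,219),5)
for n,e in zip('brl',(back,right,left)):print(n,np.degrees(np.arctan2(e[1][1],e[1][0])))
A,B=inter(back,left),inter(back,right);print('back corners',A,B,np.linalg.norm(A-B))
# leg: pixels z by side/top clouds
for n,D in(('top',C),('side',S)):
    q=D.reshape(-1,3); k=(q[:,0]>380)&(q[:,0]<700)&(q[:,1]>150)&(q[:,1]<400)
    q=q[k]; np.save(f'{n}_st.npy',q)
yaw=np.arctan2(*( (right[1]+left[1])[::-1]));d=np.array([np.cos(yaw),np.sin(yaw)]);o=(A+B)/2-105*d
print('base',yaw,o)
Rb=np.array([[d[0],d[1]],[-d[1],d[0]]])
for n in('top','side'):
    q=np.load(f'{n}_st.npy');b=np.c_[(q[:,:2]-o)@Rb.T,q[:,2]]
    k=(b[:,2]>25)&(b[:,0]<100)&(abs(b[:,1])<140)
    b=b[k]
    for z in range(30,210,20):
        w=b[(b[:,2]>=z)&(b[:,2]<z+20)]
        lg=w[w[:,0]>-85]; pl=w[w[:,0]<=-85]
        if len(w):print(n,z,len(lg),np.median(lg,0).round(0) if len(lg) else '',lg.min(0).round(0) if len(lg) else '',lg.max(0).round(0) if len(lg) else '','| plate',len(pl),np.median(pl,0).round(0) if len(pl) else '', (pl[:,1].min().round(),pl[:,1].max().round()) if len(pl) else '')
# boot & pivot
print('boot ray z106',ray('top','top0',[(214.5,215)],100), 'piv', ray('top','top0',[(249,214.5)],40))
# jig
m=((C[...,2]>6)&(np.hypot(C[...,0]-425,C[...,1]+55)<80)).astype(np.uint8)
c=max(cv2.findContours(m,cv2.RETR_EXTERNAL,cv2.CHAIN_APPROX_NONE)[0],key=cv2.contourArea)[:,0].astype(np.float32)
m2=((hsv[...,2]>120)).astype(np.uint8);m2[:205]=0;m2[248:]=0;m2[:,:312]=0;m2[:,346:]=0
c2=max(cv2.findContours(m2,cv2.RETR_EXTERNAL,cv2.CHAIN_APPROX_NONE)[0],key=cv2.contourArea)[:,0].astype(np.float32)
for cc in(c,c2):
    for z in(14,18): print('jig',z,cv2.minAreaRect(ray('top','top0',cc,z)[:,:2].astype(np.float32)))
print('jig z',np.round(C[210:244:2,327,2],0),S[np.hypot(S[...,0]-425,S[...,1]+55)<70][:,2].max())
# dish
m3=((hsv[...,2]>190)&(hsv[...,1]<40)).astype(np.uint8);m3[:175]=0;m3[205:]=0;m3[:,:345]=0;m3[:,372:]=0
c3=max(cv2.findContours(m3,cv2.RETR_EXTERNAL,cv2.CHAIN_APPROX_NONE)[0],key=cv2.contourArea)[:,0].astype(np.float32)
print('dish',cv2.minEnclosingCircle(ray('top','top0',c3,118)[:,:2].astype(np.float32)))
k=(np.hypot(S[...,0]-547,S[...,1]+163)<30)&(S[...,2]>110);print('dish side',S[k].mean(0),S[k][:,2].max())
E
```

```text
b 126.25691
r 36.369408
l 35.04284
back corners [552.4056  403.84164] [644.2199  278.65445] 155.24724
base 0.62318945 [513.05054 279.9671 ]
top 30 29 [-56.   6.  40.] [-85. -64.  30.] [-5. 96. 50.] | plate 42 [-100.  -17.   32.] (np.float64(-74.0), np.float64(65.0))
top 50 27 [-39.  36.  61.] [-59.  -3.  51.] [-6. 95. 68.] | plate 0  
top 70 25 [-19.  66.  81.] [-31.  47.  70.] [-8. 98. 88.] | plate 0  
top 90 18 [-7. 90. 98.] [-12.  79.  90.] [ -0.  99. 109.] | plate 2 [-103.   -4.   98.] (np.float64(-74.0), np.float64(65.0))
top 110 0    | plate 1 [-110.   64.  129.] (np.float64(64.0), np.float64(64.0))
top 130 0    | plate 2 [-114.   31.  145.] (np.float64(-4.0), np.float64(65.0))
top 170 0    | plate 1 [-117.   65.  175.] (np.float64(65.0), np.float64(65.0))
top 190 0    | plate 38 [-127.  -20.  208.] (np.float64(-72.0), np.float64(46.0))
side 30 36 [-54.   5.  38.] [-85. -65.  30.] [  4. 100.  50.] | plate 191 [-93.   2.  40.] (np.float64(-73.0), np.float64(76.0))
side 50 19 [-2. 94. 60.] [-53.   3.  50.] [ 2. 99. 69.] | plate 188 [-97.   7.  60.] (np.float64(-75.0), np.float64(
[... 756 characters left out ...]
9 238.27708195  40.        ]]
jig 14 ((424.25762939453125, -55.94076919555664), (65.36241149902344, 115.25233459472656), 77.99971771240234)
jig 18 ((423.91510009765625, -55.80907440185547), (65.17664337158203, 114.92475128173828), 77.99971771240234)
jig 14 ((425.450439453125, -54.89588165283203), (68.31669616699219, 117.19926452636719), 77.61959838867188)
jig 18 ((425.1046447753906, -54.767181396484375), (68.1225357055664, 116.86614227294922), 77.61961364746094)
jig z [-4. 10. 17. 15. 16. 14.  8. 15. 11. 12.  9.  7. 20. 21. 17. 18.  0.] 20.6903216345612
dish ((551.5805053710938, -161.90069580078125), 23.038982391357422)
dish side [ 551.73645544 -163.87678288  115.97227814] 120.18536259340135
```

```bash
cat >> h.py <<'E'
YB=0.627; OB=np.array([513.5,280.]); cb,sb=np.cos(YB),np.sin(YB)
def bw(x,y,z): return np.array([OB[0]+cb*x-sb*y, OB[1]+sb*x+cb*y, z])
def wb(p): d=np.array(p[:2])-OB; return np.array([cb*d[0]+sb*d[1],-sb*d[0]+cb*d[1],p[2]])
DB=down(YB+np.pi/2)
E
python3 - <<'E'
from h import *
print(rel(bw(-36.5,103,231),DB)); print(bw(-36.5,103,55))
for th in(.56,.8,1.1,1.4,1.57):
    l=np.array([np.sin(th),np.cos(th)]);t=np.array([l[1],-l[0]]);print(th,(np.array([-60,0])+100*l-17*t).round(1))
# jig end check: mask width profile and protrusion
p,_=load('top0');v=cv2.cvtColor(p,cv2.COLOR_RGB2HSV)[...,2]
vv,uu=np.mgrid[203:250,310:348];W=ray('top','top0',np.c_[uu.ravel(),vv.ravel()],15)
a=-.213;d=W[:,:2]-[425,-55];x=d@[np.cos(a),np.sin(a)];y=d@[-np.sin(a),np.cos(a)];V=v[203:250,310:348].ravel()
for x0 in(-64,-60,-56,-52,48,52,56,60):
    print(x0,[int(np.mean(V[(abs(x-x0-2)<2.5)&(abs(y-y0)<5)])) for y0 in range(-35,40,10)])
E
```

```text
[-1.300e-03  4.000e-04  5.370e-01 -2.536e-01 -1.429e-01 -2.000e-04]
[423.51066054 341.99329627  55.        ]
0.56 [-21.3  93.8]
0.8 [-0.1 81.9]
1.1 [21.4 60.5]
1.4 [35.7 33.7]
1.57 [40.  17.1]
-64 [85, 87, 89, 104, 95, 91, 93, 94]
-60 [96, 120, 128, 161, 173, 125, 130, 103]
-56 [90, 179, 167, 226, 203, 180, 191, 121]
-52 [98, 202, 224, 224, 225, 228, 210, 113]
48 [128, 225, 213, 227, 227, 217, 214, 119]
52 [115, 190, 205, 190, 192, 197, 207, 116]
56 [109, 144, 139, 141, 151, 135, 149, 107]
60 [94, 98, 100, 98, 103, 94, 103, 93]
```

Careful with the scale: shifts go in shares of 0.8 m and turns go in shares of 4 rad. That gives: -0.2536 m / 0.8 = -0.317, -0.143 m / 0.8 = -0.1788, 0.537 rad / 4 = 0.1343.

Request:
move_arm(motion=[[0,0,0.1343,-0.317,-0.1788,0,0],[0,0,0.1343,-0.317,-0.1788,0,0],[0,0,0.1343,-0.317,-0.1788,0,0],[0,0,0.1343,-0.317,-0.1788,0,0],[0,0,0.1343,-0.317,-0.1788,0,0],[0,0,0.1343,-0.317,-0.1788,0,0],[0,0,0.1343,-0.317,-0.1788,0,0],[0,0,0.1343,-0.317,-0.1788,0,0]])

```text
clock: 1.1
eef_pos: [422.9, 343.2, 231.1]
tcp_rot: [-3.141, -0.0, 2.199]
contact_force: [0.5, -0.8, 0.1]
opening: 0.001
grasp_force: 0.0
```

```bash
python3 - <<'E'
from h import *
s=sensors.sense();print(s['eef_pos'],wb(s['eef_pos']),s['tcp_rot'],s['contact_force'],rel(bw(-36.5,103,55),DB))
E
```

```text
[422.92597658 343.19327858 231.13856497] [-36.26942073 104.31477986 231.13856497] [-3.14133239e+00 -2.08835722e-04  2.19907093e+00] [ 0.54564211 -0.82003891  0.10285229] [-0.0003 -0.0002  0.0013 -0.0014 -0.0002  0.1761]
```

In the tool's units: 0.176 m / 0.8 = 0.22, 0.12 m / 0.8 = 0.15.

Request:
move_arm(motion=[[0,0,0,0,0,0.075,0],[0,0,0,0,0,0.15,0],[0,0,0,0,0,0.22,0],[0,0,0,0,0,0.22,0]])

```text
clock: 1.6
eef_pos: [420.4, 341.1, 51.8]
tcp_rot: [-3.133, 0.0, 2.199]
contact_force: [-1.2, -0.4, 1.3]
opening: 0.003
grasp_force: 0.0
```

In the tool's units: -0.079 m / 0.8 = -0.0988, 0.075 m / 0.8 = 0.0938.

Request:
move_arm(motion=[[0,0,0,-0.0113,0.0188,0,0],[0,0,0,-0.0263,0.045,0,0],[0,0,0,-0.04,0.06,0,0],[0,0,0,-0.0538,0.0725,0,0],[0,0,0,-0.07,0.0825,0,0],[0,0,0,-0.0863,0.09,0,0],[0,0,0,-0.0988,0.0938,0,0],[0,0,0,-0.0988,0.0938,0,0]])

```text
clock: 2.6
eef_pos: [531.2, 321.7, 55.1]
tcp_rot: [-3.141, 0.0, 2.197]
contact_force: [0.1, 0.5, 0.2]
opening: 0.005
grasp_force: 0.0
```

In the tool's units: -0.01 m / 0.8 = -0.0125, -0.008 m / 0.8 = -0.01.

Request:
move_arm(motion=[[0,0,0,-0.0038,0.0013,0,0],[0,0,0,-0.0075,0.0013,0,0],[0,0,0,-0.01,0.0013,0,0],[0,0,0,-0.0125,0.0013,0,0],[0,0,0,-0.0125,0.0013,0,0]])

```text
clock: 3.22
eef_pos: [535.1, 317.8, 55.3]
tcp_rot: [-3.141, -0.004, 2.198]
contact_force: [-13.0, 17.0, 1.2]
opening: -0.001
grasp_force: 0.0
```

```bash
python3 - <<'E'
from h import *
s=sensors.sense();print(wb(s['eef_pos']),s['contact_force'])
snap('side','side1');snap('top','top1')
for n in('side','top'):
    b=cloud(n,n+'1').reshape(-1,3);b=b[(b[:,2]>20)&(b[:,2]<108)&(np.hypot(b[:,0]-513,b[:,1]-280)<200)]
    b=np.array([wb(q) for q in b]);b=b[(b[:,0]>-70)&(b[:,0]<80)]
    for y0 in range(-30,40,10):
        q=b[(b[:,1]>=y0)&(b[:,1]<y0+10)]
        if len(q):print(n,y0,len(q),q.min(0).round(),q.max(0).round())
E
```

```text
[39.63715391 17.95011021 55.27502483] [-13.04396098  16.96959792   1.216725  ]
side -10 26 [-53.  -6.  20.] [55. -0. 78.]
side 0 116 [-63.   0.  20.] [ 59.   9. 108.]
side 10 21 [-55.  11.  27.] [ 74.  19. 108.]
side 20 82 [ 2. 22. 57.] [ 72.  30. 108.]
side 30 38 [ 9. 30. 62.] [ 69.  34. 107.]
top -10 47 [-68.  -8.  20.] [31. -0. 75.]
top 0 20 [-67.   0.  38.] [-4.  5. 69.]
```

In the tool's units: -0.24 m / 0.8 = -0.3, -0.18 m / 0.8 = -0.225.

Request:
move_arm(motion=[[0,0,0,0.05,0,0,0],[0,0,0,0.05,0,-0.075,0],[0,0,0,0.05,0,-0.15,0],[0,0,0,0.05,0,-0.225,0],[0,0,0,0.0375,0,-0.3,0],[0,0,0,0,-0.0625,-0.3,0],[0,0,0,-0.0225,-0.125,-0.3,0],[0,0,0,-0.0225,-0.2,-0.3,0]])

```text
clock: 4.32
eef_pos: [417.8, 205.0, 295.3]
tcp_rot: [3.141, 0.001, 2.197]
contact_force: [0.4, -0.3, 0.7]
opening: 0.001
grasp_force: 0.0
```

In the tool's units: 0.12 m / 0.8 = 0.15, -0.065 m / 0.8 = -0.0813.

Request:
move_arm(motion=[[0,0,0,0,-0.075,0,0],[0,0,0,0,-0.0813,0,0],[0,0,0,0,-0.0813,0.075,0],[0,0,0,0,-0.0813,0.15,0],[0,0,0,0,-0.0813,0.15,0]])

```text
clock: 4.95
eef_pos: [363.4, 167.3, 172.5]
tcp_rot: [-3.134, -0.002, 2.198]
contact_force: [-0.2, -0.6, 0.9]
opening: -0.001
grasp_force: 0.0
```

```bash
python3 - <<'E'
from h import *
s=sensors.sense();print(wb(s['eef_pos']),s['contact_force'],s['qpos'])
E
```

```text
[-187.63467903   -3.16317975  172.54658598] [-0.21575336 -0.64764503  0.86942014] [ 4.27809327e-01  7.76648594e-02  2.14155908e+00 -1.34096778e-05
  9.30048911e-01 -1.99495320e-01]
```

In the tool's units: 0.12 m / 0.8 = 0.15, 0.114 m / 0.8 = 0.1425.

Request:
move_arm(motion=[[0,0,0,0,0.0438,0,0],[0,0,0,0,0.06,0,0],[0,0,0,0,0.075,0,0],[0,0,0,0,0.0913,0,0],[0,0,0,0,0.1075,0,0],[0,0,0,0,0.125,0,0],[0,0,0,0,0.1425,0,0],[0,0,0,0,0.15,0,0]])

```text
clock: 5.95
eef_pos: [463.9, 239.3, 175.2]
tcp_rot: [3.141, 0.0, 2.198]
contact_force: [-0.3, -0.4, -0.1]
opening: 0.003
grasp_force: 0.0
```

In the tool's units: -0.12 m / 0.8 = -0.15, -0.06 m / 0.8 = -0.075.

Request:
move_arm(motion=[[0,0,0,0,0.0125,0,0],[0,0,0,0,0,-0.075,0],[0,0,0,0,-0.075,-0.075,0],[0,0,0,0,-0.15,-0.075,0.085],[0,0,0,0,-0.15,-0.075,0.085],[0,0,0,0,-0.15,-0.075,0.085],[0,0,0,0,-0.15,-0.075,0.085],[0,0,0,0,-0.15,-0.075,0.085]])

```text
clock: 6.95
eef_pos: [366.5, 168.8, 235.2]
tcp_rot: [-3.141, -0.0, 2.198]
contact_force: [-0.6, 0.3, 0.3]
opening: 0.995
grasp_force: 0.0
```

```bash
python3 - <<'E'
from h import *
s=sensors.sense();print(wb(s['eef_pos']),s['contact_force'])
print(rel([425,-55,80],down(-.213+np.pi)),rel([425,-55,80],down(-.213)))
E
```

```text
[-184.33972209   -3.82037743  235.19188627] [-0.59804801  0.34683044  0.32266738]
[-1.000e-04 -1.000e-04 -7.306e-01 -2.155e-01 -8.390e-02  1.552e-01] [-1.000e-04  1.000e-04  2.411e+00 -2.155e-01 -8.390e-02  1.552e-01]
```

In the tool's units: -0.2155 m / 0.8 = -0.2694, 0.155 m / 0.8 = 0.1938, -0.73 rad / 4 = -0.1825.

Request:
move_arm(motion=[[0,0,-0.1825,-0.2694,-0.105,0,0.085],[0,0,-0.1825,-0.2694,-0.105,0,0.085],[0,0,-0.1825,-0.2694,-0.105,0,0.085],[0,0,-0.1825,-0.2694,-0.105,0.125,0.085],[0,0,-0.1825,-0.2694,-0.105,0.1938,0.085],[0,0,-0.1825,-0.2694,-0.105,0.1938,0.085],[0,0,-0.1825,-0.2694,-0.105,0.1938,0.085],[0,0,-0.1825,-0.2694,-0.105,0.1938,0.085]])

```text
clock: 7.95
eef_pos: [424.9, -55.2, 81.2]
tcp_rot: [3.141, 0.0, 2.927]
contact_force: [0.3, -0.0, 0.1]
opening: 0.994
grasp_force: 0.0
```

```bash
python3 - <<'E'
from h import *
s=sensors.sense();print(s['eef_pos'],s['contact_force'],s['qpos'],rel([425,-55,6],down(-.213+np.pi)))
snap('side','side2');snap('top','top2')
for n in('side','top'):
    b=cloud(n,n+'2').reshape(-1,3);b=b[(b[:,2]>12)&(b[:,2]<150)&(np.hypot(b[:,0]-513,b[:,1]-280)<180)]
    b=np.array([wb(q) for q in b]);b=b[(abs(b[:,1])<70)&(b[:,0]<120)]
    k=(b[:,0]>-75)&(b[:,0]<75)&(b[:,2]>36+.577*(b[:,0]+90)-12)
    f=np.polyfit(b[k,0],b[k,2],1);print(n,k.sum(),'slope',np.degrees(np.arctan(f[0])),'z at x=-90',np.polyval(f,-90),'resid',np.std(b[k,2]-np.polyval(f,b[k,0])))
    q=b[k];print(q.min(0),q.max(0))
    e=np.array([wb(q) for q in cloud(n,n+'2').reshape(-1,3) if 500>q[0]>300 or q[0]>0]) if 0 else None
# plate width / y centre from top
C=cloud('top','top2');B=np.array([wb(q) for q in C.reshape(-1,3)]).reshape(400,640,3)
pl=abs(B[...,2]-(36+.577*(B[...,0]+90)))<12
for x in range(-60,60,20):
    q=B[pl&(abs(B[...,0]-x)<8)&(abs(B[...,1])<110)];print(x,q[:,1].min().round(1),q[:,1].max().round(1))
q=B[(abs(B[...,0]+95)<25)&(abs(B[...,1])<80)&(B[...,2]>10)];
for y0 in range(-80,80,10):
    w=q[(q[:,1]>=y0)&(q[:,1]<y0+10)]; 
    if len(w): w=w[w[:,2]>w[:,2].max()-6];print('lip',y0,w.mean(0).round(),len(w))
E
```

```text
[424.88515453 -55.23415932  81.19153759] [ 0.29915902 -0.04515556  0.10583891] [-1.32884921e-01  2.77685627e-01  2.16646131e+00  2.16358030e-04
  6.97173943e-01 -1.48973028e+00] [ 0.0002  0.0003 -0.0011 -0.      0.0002  0.0752]
side 458 slope 29.550809550019395 z at x=-90 32.00499246449597 resid 0.9655896692433611
[-74.74304038 -69.97551134  40.16276875] [ 74.69130994  69.73326932 126.49778822]
top 1766 slope 29.858773517334875 z at x=-90 31.170692346113434 resid 3.108415262312417
[-74.92560172 -69.98508177  34.21581583] [ 73.71436104  69.89931935 127.72780648]
-60 -74.7 74.1
-40 -75.1 74.6
-20 -74.6 75.4
0 -74.8 75.1
20 -74.6 75.5
40 -74.1 74.7
lip -80 [-97. -73.  48.] 2
lip -70 [-96. -67.  47.] 3
lip -60 [-98. -55.  52.] 3
lip -50 [-96. -46.  49.] 3
lip -40 [-96. -35.  45.] 4
lip -30 [-90. -25.  44.] 8
lip -20 [-77. -15.  43.] 7
lip -10 [-74.  -5.  41.] 8
lip 0 [-72.   4.  43.] 4
lip 10 [-80.  15.  43.] 4
lip 20 [-97.  25.  46.] 5
lip 30 [-91.  36.  47.] 4
lip 40 [-86.  45.  45.] 6
lip 50 [-97.  54.  49.] 4
lip 60 [-92.  64.  45.] 5
lip 70 [-90.  71.  47.] 3
```

In the tool's units: 0.078 m / 0.8 = 0.0975, 0.076 m / 0.8 = 0.095.

Request:
move_arm(motion=[[0,0,0,0,0,0.05,0.085],[0,0,0,0,0,0.075,0.08],[0,0,0,0,0,0.0925,0.074],[0,0,0,0,0,0.0925,0.074],[0,0,0,0,0,0.095,0.074],[0,0,0,0,0,0.0975,0.074],[0,0,0,0,0,0.0975,0.074]])

```text
clock: 8.93
eef_pos: [424.4, -55.6, 2.6]
tcp_rot: [3.142, 0.001, 2.928]
contact_force: [-0.4, -0.1, -0.7]
opening: 0.869
grasp_force: 0.0
```

```bash
python3 - <<'E'
from h import *
s=sensors.sense();print(s['eef_pos'],s['contact_force'],s['opening'])
snap('top','top3');snap('side','side3')
for n in('top','side'):
    B=cloud(n,n+'3').reshape(-1,3);d=B[:,:2]-[425,-55];x=d@[np.cos(-.213),np.sin(-.213)];y=d@[.211,.977]
    for lo,hi in((30,36),(36,42),(42,50),(50,60),(-36,-30),(-42,-36),(-50,-42),(-60,-50)):
        k=(abs(x)<10)&(y>lo)&(y<hi)&(B[:,2]>-10)&(B[:,2]<80);print(n,lo,np.sort(B[k,2])[:12].round())
E
```

```text
[424.36427277 -55.58860453   2.55777198] [-0.43692477 -0.1263918  -0.68510369] 0.8688194920551604
top 30 []
top 36 []
top 42 [65.]
top 50 []
top -36 []
top -42 []
top -50 []
top -60 []
side 30 [-1. -1. -0.  0.  4.  4.  5.]
side 36 [-5. -2. -1.  2.  6.  7. 13. 16. 26. 29. 33. 34.]
side 42 [-2.  1.  1.  5. 14. 14. 15. 19. 21. 22. 24. 25.]
side 50 [-2. -1. -0.  1.  3. 22. 24. 32. 32. 33. 37. 38.]
side -36 [29.]
side -42 [23. 27.]
side -50 [45.]
side -60 []
```

In the tool's units: 0.0035 m / 0.8 = 0.0044, 0.003 m / 0.8 = 0.0038.

Request:
move_arm(motion=[[0,0,0,0,0,0.0013,0.074],[0,0,0,0,0,0.0025,0.074],[0,0,0,0,0,0.0038,0.074],[0,0,0,0,0,0.0044,0.074]])

```text
clock: 9.52
eef_pos: [424.1, -55.5, -1.3]
tcp_rot: [-3.142, -0.0, 2.928]
contact_force: [-0.3, 1.3, 0.3]
opening: 0.867
grasp_force: 0.0
```

In the tool's units: 0.003 m / 0.8 = 0.0038, 0.002 m / 0.8 = 0.0025.

Request:
move_arm(motion=[[0,0,0,0,0,0,0.069],[0,0,0,0,0,0.0013,0.069],[0,0,0,0,0,0.0025,0.069],[0,0,0,0,0,0.0038,0.069],[0,0,0,0,0,0.0038,0.069]])

```text
clock: 10.15
eef_pos: [424.1, -55.5, -4.3]
tcp_rot: [-3.142, -0.0, 2.928]
contact_force: [0.2, -0.9, -0.1]
opening: 0.808
grasp_force: 0.0
```

In the tool's units: 0.003 m / 0.8 = 0.0038, 0.002 m / 0.8 = 0.0025.

Request:
move_arm(motion=[[0,0,0,0,0,0.0013,0.069],[0,0,0,0,0,0.0025,0.069],[0,0,0,0,0,0.0038,0.069],[0,0,0,0,0,0.0038,0.069]])

```text
clock: 10.65
eef_pos: [424.1, -55.5, -7.3]
tcp_rot: [-3.142, -0.0, 2.928]
contact_force: [-0.0, 0.6, 0.1]
opening: 0.809
grasp_force: 0.0
```

Request:
move_arm(motion=[[0,0,0,0,0,0,0.06],[0,0,0,0,0,0,0.055],[0,0,0,0,0,0,0.055],[0,0,0,0,0,0,0.055]], grip_force=50)

```text
clock: 11.15
eef_pos: [425.1, -55.8, -5.4]
tcp_rot: [3.142, 0.002, 2.928]
contact_force: [-5.3, -1.2, 39.1]
opening: 0.716
grasp_force: 63.8
```

In the tool's units: -0.2 m / 0.8 = -0.25, -0.16 m / 0.8 = -0.2.

Request:
move_arm(motion=[[0,0,0,0,0,-0.0063,0.055],[0,0,0,0,0,-0.0188,0.055],[0,0,0,0,0,-0.0625,0.055],[0,0,0,0,0,-0.125,0.055],[0,0,0,0,0,-0.2,0.055],[0,0,0,0,0,-0.25,0.055],[0,0,0,0,0,-0.25,0.055]])

```text
clock: 12.02
eef_pos: [425.7, -55.7, 195.4]
tcp_rot: [3.141, 0.006, 2.928]
contact_force: [-0.5, -0.1, -5.6]
opening: 0.711
grasp_force: 58.5
```

```bash
cat >> h.py <<'E'
n=np.r_[bw(-.5,0,0)[:2]-OB,np.cos(np.pi/6)]; 
ux=np.r_[(bw(1,0,0)[:2]-OB)*np.cos(np.pi/6),.5]; uy=np.r_[bw(0,1,0)[:2]-OB,0]
PF=bw(-90,0,24)+7*ux+7*n
def pl(x,y,z): return PF+x*ux+y*uy+z*n
# tool x = -ux, tool z=-n, tool y = z cross x
RP=np.c_[-ux,np.cross(-n,-ux),-n]
def wp(p): d=np.array(p)-PF; return np.array([d@ux,d@uy,d@n])
E
python3 - <<'E'
from h import *
s=sensors.sense();print(s['eef_pos'],s['contact_force'],s['opening'],s['grasp_force'])
print(n,PF,np.linalg.det(RP)); print(rel(pl(65,0,70),RP), pl(65,0,70))
snap('side','side4');p,_=load('side4')
cv2.imwrite('pics/s4.png',cv2.resize(p[100:300,230:480],None,fx=3,fy=3)[:,:,::-1])
E
```

```text
[425.72694339 -55.71924945 195.44566414] [-0.5025493  -0.06240336 -5.60403757] 0.7110460254944159 58.45956087112427
[-0.40489565 -0.29335901  0.8660254 ] [442.69361198 228.69865341  33.56217783] 1.000000000000055
[-0.2218 -0.4866 -0.8203  0.0299  0.2974  0.0687] [459.935406   241.19084904 126.68395609]
```

View pics/s4.png

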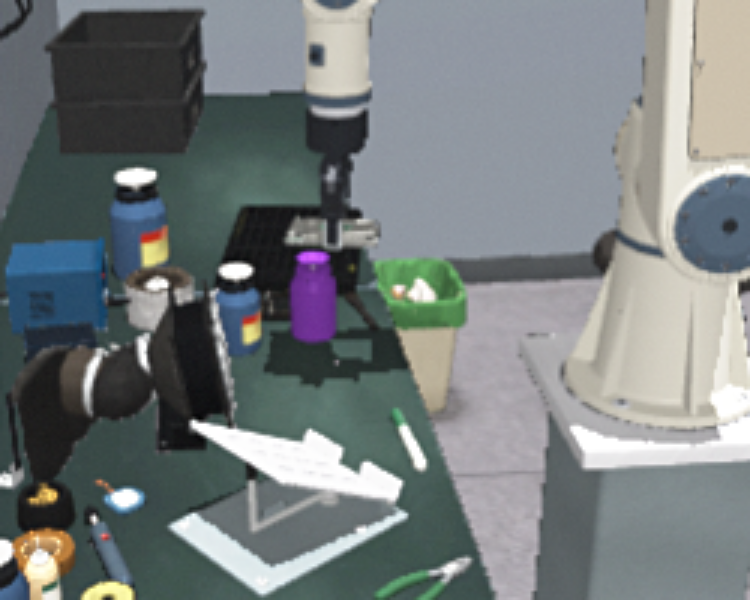

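```bash
python3 - <<'E'
from h import *
print(rel(pl(58,0,80),RP))
E
```

```text
[-0.2206 -0.4902 -0.8208  0.0356  0.2893  0.0615]
```

In the tool's units: 0.289 m / 0.8 = 0.3613, 0.0615 m / 0.8 = 0.0769, -0.821 rad / 4 = -0.2053.

Request:
move_arm(motion=[[-0.0553,-0.1225,-0.2053,0.0445,0.3613,0.0769,0.055],[-0.0553,-0.1225,-0.2053,0.0445,0.3613,0.0769,0.055],[-0.0553,-0.1225,-0.2053,0.0445,0.3613,0.0769,0.055],[-0.0553,-0.1225,-0.2053,0.0445,0.3613,0.0769,0.055],[-0.0553,-0.1225,-0.2053,0.0445,0.3613,0.0769,0.055],[-0.0553,-0.1225,-0.2053,0.0445,0.3613,0.0769,0.055],[-0.0553,-0.1225,-0.2053,0.0445,0.3613,0.0769,0.055],[-0.0553,-0.1225,-0.2053,0.0445,0.3613,0.0769,0.055]])

```text
clock: 13.08
eef_pos: [448.5, 233.6, 128.7]
tcp_rot: [3.138, 0.517, -2.516]
contact_force: [0.0, -0.3, -5.0]
opening: 0.71
grasp_force: 58.6
```

```bash
python3 - <<'E'
from h import *
s=sensors.sense();print(wp(s['eef_pos']),s['contact_force'],s['grasp_force'],rel(pl(57,0,10),RP))
snap('side','side5')
snap('top','top5')
for nm in('top','side'):
  B=cloud(nm,nm+'5').reshape(-1,3);Q=(B-PF)@np.c_[ux,uy,n]
  k=(abs(Q[:,0]-57)<80)&(abs(Q[:,1])<50)&(Q[:,2]>50)&(Q[:,2]<125);Q=Q[k]
  for x in range(-15,130,8):
    q=Q[abs(Q[:,0]-x)<4]
    if len(q):print(nm,x,q.min(0).round(),q.max(0).round(),len(q))
E
```

```text
[54.07447487  0.56035463 78.58348185] [ 0.01530898 -0.25535696 -5.00713457] 58.56006324291229 [ 0.0026 -0.0069 -0.0012 -0.0034 -0.0007  0.0686]
top 1 [ -1. -31.  92.] [  3. -29.  95.] 3
top 49 [ 50. -12.  93.] [53. 15. 98.] 6
top 57 [ 53. -43.  91.] [ 61.  43. 109.] 44
top 65 [ 61. -36.  88.] [ 69.  37. 118.] 59
top 73 [ 69. -31.  93.] [ 77.  31. 105.] 37
top 81 [ 77. -32.  92.] [ 85.  32. 106.] 48
top 89 [ 85. -31.  87.] [ 93.  32. 104.] 45
top 97 [ 93. -32.  89.] [101.  32. 108.] 46
top 105 [101. -32.  88.] [109.  33. 105.] 55
top 113 [109. -32.  83.] [114.  32. 104.] 37
side -7 [-4. 31. 88.] [-3. 32. 91.] 2
side 1 [ 0.  8. 88.] [  5.  34. 104.] 4
side 9 [ 10. -26.  86.] [ 13.  36. 102.] 8
side 17 [ 14. -16.  88.] [ 21.  36. 102.] 10
side 25 [ 23. -25.  87.] [29. 35. 98.] 7
side 33 [ 30. -22.  87.] [ 34.  36. 102.] 8
side 41 [ 39. -32.  90.] [ 44.  37. 114.] 6
side 49 [ 45. -34.  85.] [ 53.  47. 123.] 33
side 57 [ 53. -44.  86.] [ 61.  47. 125.] 45
side 65 [ 61. -40.  86.] [ 68.  48. 125.] 66
side 73 [71. -0. 87.] [ 76.  35. 101.] 10
side 81 [ 77. -11.  89.] [ 84.  36. 102.] 11
side 89 [ 85. -21.  86.] [ 93.  36. 102.] 17
side 97 [ 95. -19.  88.] [100.  36. 101.] 16
side 105 [101. -34.  87.] [109.  33. 102.] 26
side 113 [109. -25.  86.] [117.  36. 102.] 49
side 121 [118.  27.  93.] [118.  27.  93.] 1
```

In the tool's units: 0.078 m / 0.8 = 0.0975, 0.076 m / 0.8 = 0.095, -0.007 rad / 4 = -0.0018.

Request:
move_arm(motion=[[0.0008,-0.0018,-0.0003,-0.0043,-0.0009,0.05,0.055],[0.0008,-0.0018,-0.0003,-0.0043,-0.0009,0.075,0.055],[0.0008,-0.0018,-0.0003,-0.0043,-0.0009,0.0875,0.055],[0.0008,-0.0018,-0.0003,-0.0043,-0.0009,0.095,0.055],[0.0008,-0.0018,-0.0003,-0.0043,-0.0009,0.0975,0.055],[0.0008,-0.0018,-0.0003,-0.0043,-0.0009,0.0975,0.055]])

```text
clock: 13.92
eef_pos: [487.3, 261.0, 75.8]
tcp_rot: [-3.138, 0.511, -2.514]
contact_force: [-0.8, 0.7, -5.2]
opening: 0.712
grasp_force: 58.5
```

```bash
python3 - <<'E'
from h import *
s=sensors.sense();print(wp(s['eef_pos']),s['contact_force'],s['contact_force']@n,s['contact_force']@ux,s['grasp_force'],rel(pl(57,0,-3),RP))
E
```

```text
[6.88146934e+01 1.87786602e-02 9.06837311e+00] [-0.78628282  0.73959941 -5.23385533] -4.4312573368373425 -2.792547815386188 58.521108627319336 [-0.0035 -0.0123  0.0002  0.0117  0.      0.0122]
```

In the tool's units: 0.0117 m / 0.8 = 0.0146, 0.008 m / 0.8 = 0.01, -0.0123 rad / 4 = -0.0031.

Request:
move_arm(motion=[[-0.0009,-0.0031,0,0.0075,0,0,0.055],[-0.0009,-0.0031,0,0.0146,0,0,0.055],[-0.0009,-0.0031,0,0.0146,0,0.0025,0.055],[-0.0009,-0.0031,0,0.0146,0,0.005,0.055],[-0.0009,-0.0031,0,0.0146,0,0.0075,0.055],[-0.0009,-0.0031,0,0.0146,0,0.01,0.055],[-0.0009,-0.0031,0,0.0146,0,0.01,0.055]])

```text
clock: 14.8
eef_pos: [484.8, 260.2, 72.7]
tcp_rot: [-3.141, 0.505, -2.516]
contact_force: [-0.2, -0.2, -5.6]
opening: 0.711
grasp_force: 58.6
```

```bash
python3 - <<'E'
from h import *
s=sensors.sense();print(wp(s['eef_pos']),s['tcp_rot'],s['contact_force'],s['contact_force']@n,s['contact_force']@ux,s['grasp_force'],rel(pl(57,0,-3),RP))
E
```

```text
[65.07424386  0.7999669   7.64970304] [-3.14067414  0.50505079 -2.51641251] [-0.22079199 -0.17392655 -5.61215565] -4.719848725169888 -3.049293506237445 58.61952066421509 [-0.0018 -0.0185 -0.0016  0.0079 -0.0008  0.0108]
```

```bash
python3 - <<'E'
from h import *
s=sensors.sense();print(s['qpos'],s['qvel'])
E
```

```text
[ 0.43271615  0.33951809  2.27698172  1.27809484  0.09586655 -3.01652364] [-1.09011260e-03 -3.19498412e-03  4.85520444e-03 -5.26724678e-05
 -1.23842258e-04 -1.13263366e-03]
```

In the tool's units: 0.009 m / 0.8 = 0.0113, -0.003 m / 0.8 = -0.0038.

Request:
move_arm(motion=[[0,0,0,-0.0025,0,0.0025,0.055],[0,0,0,-0.0038,0,0.005,0.055],[0,0,0,-0.0038,0,0.0075,0.055],[0,0,0,-0.0038,0,0.0088,0.055],[0,0,0,-0.0038,0,0.01,0.055],[0,0,0,-0.0038,0,0.0113,0.055],[0,0,0,-0.0038,0,0.0113,0.055]])

```text
clock: 15.68
eef_pos: [490.8, 264.6, 68.0]
tcp_rot: [-3.14, 0.502, -2.517]
contact_force: [-0.5, 0.5, -4.9]
opening: 0.713
grasp_force: 58.6
```

```bash
cat > st.py <<'E'
from h import *
s=sensors.sense();f=s['contact_force'];print(s['clock'],wp(s['eef_pos']).round(1),s['tcp_rot'].round(3),'fn,fx,fy',(f@n).round(1),(f@ux).round(1),(f@uy).round(1),s['grasp_force'],s['opening'],s['qpos'].round(3))
E
python3 st.py
```

```text
15.675 [69.3  0.8 -0.2] [-3.14   0.502 -2.517] fn,fx,fy -4.2 -2.5 0.7 58.61823320388794 0.7127160098810581 [ 0.437  0.358  2.262  1.282  0.093 -3.017]
```

In the tool's units: 0.004 m / 0.8 = 0.005, 0.003 m / 0.8 = 0.0038.

Request:
move_arm(motion=[[0,0,0,0,0,0.0013,0.055],[0,0,0,0,0,0.0025,0.055],[0,0,0,0,0,0.0038,0.055],[0,0,0,0,0,0.005,0.055],[0,0,0,0,0,0.005,0.055]])

```text
clock: 16.3
eef_pos: [492.7, 266.1, 65.7]
tcp_rot: [-3.14, 0.5, -2.517]
contact_force: [-0.3, -0.0, -5.4]
opening: 0.706
grasp_force: 58.6
```

```bash
python3 st.py
```

```text
16.3 [70.1  0.9 -3.4] [-3.14   0.5   -2.517] fn,fx,fy -4.6 -2.9 0.1 58.61286163330078 0.7056725570277002 [ 0.439  0.365  2.257  1.283  0.091 -3.016]
```

In the tool's units: 0.0025 m / 0.8 = 0.0031, 0.002 m / 0.8 = 0.0025.

Request:
move_arm(motion=[[0,0,0,0,0,0.0013,0.055],[0,0,0,0,0,0.0025,0.055],[0,0,0,0,0,0.0031,0.055],[0,0,0,0,0,0.0031,0.055]])

```text
clock: 16.8
eef_pos: [493.8, 266.9, 64.2]
tcp_rot: [-3.14, 0.499, -2.517]
contact_force: [-1.2, -0.6, -4.0]
opening: 0.707
grasp_force: 58.7
```

```bash
python3 st.py
```

```text
16.8 [70.6  0.9 -5.4] [-3.14   0.499 -2.517] fn,fx,fy -2.8 -3.2 0.2 58.733603954315186 0.7072319220496709 [ 0.44   0.37   2.254  1.284  0.09  -3.016]
```

In the tool's units: 0.001 m / 0.8 = 0.0013.

Request:
move_arm(motion=[[0,0,0,0,0,0.0013,0.055],[0,0,0,0,0,0.0013,0.055],[0,0,0,0,0,0.0013,0.064],[0,0,0,0,0,0.0013,0.068],[0,0,0,0,0,0.0013,0.068],[0,0,0,0,0,0.0013,0.068]])

```text
clock: 17.55
eef_pos: [494.5, 267.4, 63.8]
tcp_rot: [-3.14, 0.499, -2.517]
contact_force: [-0.1, -0.5, -0.1]
opening: 0.795
grasp_force: 0.0
```

```bash
python3 st.py; cat > jig.py <<'E'
from h import *
import sys
t=sys.argv[1]; snap('top','top'+t); snap('side','side'+t)
for nm in('top','side'):
  B=cloud(nm,nm+t).reshape(-1,3);Q=(B-PF)@np.c_[ux,uy,n]
  k=(Q[:,0]>-20)&(Q[:,0]<150)&(abs(Q[:,1])<50)&(Q[:,2]>9)&(Q[:,2]<26);Q=Q[k]
  for x in range(-16,150,6):
    q=Q[abs(Q[:,0]-x)<3]
    if len(q):print(nm,x,q.min(0).round(),q.max(0).round(),len(q))
E
python3 jig.py 6
```

```text
17.55 [71.1  0.9 -6.2] [-3.14   0.499 -2.517] fn,fx,fy 0.1 -0.3 -0.3 0.0 0.7946434468267093 [ 0.44   0.372  2.252  1.285  0.09  -3.016]
top -4 [ -5. -46.  11.] [ -1. -28.  18.] 7
top 2 [ -0. -48.   9.] [  3. -27.  18.] 6
top 20 [ 23. -29.   9.] [ 23. -29.   9.] 1
top 68 [ 71. -13.  16.] [ 71. -13.  16.] 1
top 74 [ 71. -46.  10.] [77. 47. 24.] 14
top 80 [ 77. -37.   9.] [83. 41. 25.] 27
top 86 [ 83. -28.  11.] [89. 33. 20.] 22
top 92 [ 89. -30.   9.] [95. 32. 21.] 32
top 98 [ 95. -31.   9.] [101.  32.  21.] 27
top 104 [101. -28.   9.] [107.  33.  21.] 32
top 110 [107. -22.   9.] [113.  31.  22.] 26
top 116 [113. -28.   9.] [119.  29.  19.] 23
top 122 [119. -30.   9.] [125.  33.  20.] 28
top 128 [125.  -5.  10.] [129.  18.  13.] 4
side -4 [ -3. -39.  10.] [-1. 44. 16.] 7
side 2 [ -1. -48.   9.] [ 3. 49. 16.] 16
side 8 [  5. -45.   9.] [ 5. 44. 11.] 2
side 20 [20. 22. 14.] [22. 27. 16.] 2
side 26 [ 25. -19.  16.] [ 25. -19.  16.] 1
side 32 [ 31. -17.  12.] [32. 34. 16.] 4
side 38 [ 36. -26.  10.] [41. 34. 16.] 6
side 44 [ 45. -25.  10.] [47. 37. 17.] 5
side 50 [ 47. -26.   9.] [52. -7. 16.] 6
side 56 [54.  5. 14.] [54.  5. 14.] 1
side 62 [ 59. -34.  10.] [65. 14. 22.] 9
side 68 [ 65. -33.  10.] [71. 50. 23.] 13
side 74 [ 72. -33.   9.] [77. 50. 25.] 13
side 80 [ 77. -44.  10.] [83. 50. 26.] 37
side 86 [ 83. -37.  10.] [88. 41. 26.] 9
side 92 [ 89. -20.  10.] [95. 34. 17.] 12
side 98 [ 96. -20.  10.] [100.  32.  17.] 10
side 104 [101.   1.   9.] [105.  34.  17.] 5
side 110 [107. -13.  10.] [111.  35.  16.] 10
side 116 [114. -18.  16.] [118.  20.  17.] 6
side 122 [120. -31.   9.] [125.  31.  16.] 24
side 128 [125.  -2.  11.] [129.  33.  17.] 9
```

```bash
cat >> h.py <<'E'
def RT(deg):
    t=np.radians(deg); h=np.r_[cb,sb,0.]; zt=np.sin(t)*h-np.r_[0,0,np.cos(t)]; xt=-(np.cos(t)*h+np.r_[0,0,np.sin(t)])
    return np.c_[xt,np.cross(zt,xt),zt]
E
python3 - <<'E'
from h import *
R=RT(14); print(abs(RT(30)-RP).max())
print('above',rel(pl(70,0,40)+5.4*R[:,2],R))
E
```

```text
5.6621374255882984e-14
above [-0.0023  0.2542 -0.0023  0.0035 -0.0011 -0.0409]
```

In the tool's units: -0.041 m / 0.8 = -0.0513, 0.0035 m / 0.8 = 0.0044, 0.254 rad / 4 = 0.0635.

Request:
move_arm(motion=[[0,0,0,0,0,-0.0188,0.078],[0,0,0,0,0,-0.0438,0.08],[-0.0005,0.03,-0.0005,0.0013,0,-0.0513,0.08],[-0.0005,0.0635,-0.0005,0.0044,-0.0013,-0.0513,0.08],[-0.0005,0.0635,-0.0005,0.0044,-0.0013,-0.0513,0.08],[-0.0005,0.0635,-0.0005,0.0044,-0.0013,-0.0513,0.08],[-0.0005,0.0635,-0.0005,0.0044,-0.0013,-0.0513,0.08]])

```text
clock: 18.52
eef_pos: [475.6, 253.3, 97.5]
tcp_rot: [3.14, 0.245, -2.515]
contact_force: [-0.4, -1.2, -0.5]
opening: 0.937
grasp_force: 0.0
```

```bash
python3 st.py;python3 - <<'E'
from h import *
R=RT(14)
print('tgt',rel(pl(70.5,.3,12)+5.4*R[:,2],R),rel(pl(70.5,.3,5)+5.4*R[:,2],R))
E
```

```text
18.525 [67.5  0.6 34.8] [ 3.14   0.245 -2.515] fn,fx,fy 0.1 -1.1 -0.7 0.0 0.9372133186736329 [ 0.46   0.303  2.105  0.087  0.494 -1.809]
tgt [ 0.0011  0.0005 -0.0003 -0.0091 -0.0003  0.0265] [ 0.0011  0.0005 -0.0003 -0.011  -0.0003  0.0332]
```

Request:
move_arm(motion=[[0,0,0,-0.0063,0,0.0175,0.08],[0,0,0,-0.0113,0,0.0325,0.08],[0,0,0,-0.0138,0,0.0413,0.075],[0,0,0,-0.0138,0,0.0413,0.069],[0,0,0,-0.0138,0,0.0413,0.069],[0,0,0,-0.0138,0,0.0413,0.069]])

```text
clock: 19.27
eef_pos: [491.6, 264.2, 68.9]
tcp_rot: [-3.141, 0.245, -2.515]
contact_force: [0.2, -0.5, -0.6]
opening: 0.808
grasp_force: 0.0
```

```bash
python3 st.py
```

```text
19.275 [70.1  0.1  0.4] [-3.141  0.245 -2.515] fn,fx,fy -0.5 -0.4 -0.6 0.0 0.8078111597885994 [ 0.467  0.378  2.081  0.09   0.442 -1.807]
```

In the tool's units: 0.0115 m / 0.8 = 0.0144, 0.009 m / 0.8 = 0.0113.

Request:
move_arm(motion=[[0,0,0,0,0,0,0.055],[0,0,0,0,0,0,0.055],[0,0,0,0,0,0,0.055],[0,0,0,0.0038,0,0.001,0.055],[0,0,0,0.0075,0,0.0021,0.055],[0,0,0,0.0113,0,0.0033,0.055],[0,0,0,0.0144,0,0.0041,0.055],[0,0,0,0.0144,0,0.0041,0.055]], grip_force=25)

```text
clock: 20.27
eef_pos: [485.3, 259.1, 64.5]
tcp_rot: [-3.14, 0.25, -2.515]
contact_force: [0.4, -0.9, 11.8]
opening: 0.717
grasp_force: 26.5
```

```bash
python3 st.py; python3 jig.py 7 | grep -E "(top|side) (-|2 |8|9|10|11|12)"
```

```text
20.275 [60.8 -0.4  0.6] [-3.14   0.25  -2.515] fn,fx,fy 10.3 5.7 -1.0 26.478654742240906 0.7169009775312224 [ 0.463  0.376  2.103  0.097  0.417 -1.818]
top -4 [ -2. -46.  12.] [ -1. -43.  17.] 2
top 2 [ -1. -48.  11.] [ -1. -48.  11.] 1
top 92 [ 92. -32.  12.] [ 94. -29.  13.] 2
top 98 [ 95. -31.  10.] [100. -16.  17.] 5
top 104 [102. -31.  10.] [107.  13.  17.] 14
top 110 [107. -29.   9.] [113.  26.  21.] 23
top 116 [113. -27.  10.] [118.  21.  18.] 14
top 122 [119.  30.  12.] [119.  30.  12.] 1
side -4 [-4. 16. 10.] [-1. 37. 16.] 7
side 2 [ -1. -48.  10.] [ 5. 49. 19.] 17
side 8 [5. 6. 9.] [11. 46. 18.] 4
side 80 [ 78. -36.  10.] [81. 38. 24.] 10
side 86 [ 83. -23.  10.] [87. 33. 17.] 10
side 92 [ 89. -20.  10.] [95. 31. 17.] 11
side 98 [ 95. -10.  11.] [100.  34.  16.] 7
side 104 [102. -17.  15.] [107.  24.  16.] 7
side 110 [110. -26.  10.] [113.  29.  16.] 5
side 116 [113. -25.   9.] [118.  30.  16.] 24
side 122 [120.  -3.  15.] [120.  -3.  15.] 1
```

In the tool's units: 0.005 m / 0.8 = 0.0063, 0.004 m / 0.8 = 0.005.

Request:
move_arm(motion=[[0,0,0,0.0013,-0.0004,0,0.055],[0,0,0,0.0025,-0.0004,0.0004,0.055],[0,0,0,0.0038,-0.0004,0.0006,0.055],[0,0,0,0.005,-0.0004,0.001,0.055],[0,0,0,0.0063,-0.0004,0.0013,0.055],[0,0,0,0.0063,-0.0004,0.0013,0.055]])

```text
clock: 21.12
eef_pos: [480.5, 255.5, 61.1]
tcp_rot: [-3.141, 0.246, -2.515]
contact_force: [-0.2, -0.5, 6.2]
opening: 0.715
grasp_force: 27.3
```

```bash
python3 st.py
```

```text
21.125 [53.9 -0.4  0.7] [-3.141  0.246 -2.515] fn,fx,fy 5.6 2.7 -0.3 27.323023974895477 0.7150446383706478 [ 0.461  0.376  2.115  0.1    0.409 -1.823]
```

In the tool's units: 0.002 m / 0.8 = 0.0025, 0.001 m / 0.8 = 0.0013.

Request:
move_arm(motion=[[0,0,0,0.0013,-0.0004,0.0003,0.055],[0,0,0,0.0025,-0.0004,0.0005,0.055],[0,0,0,0.0025,-0.0004,0.0005,0.055]])

```text
clock: 21.5
eef_pos: [480.5, 255.4, 61.1]
tcp_rot: [-3.141, 0.25, -2.515]
contact_force: [2.3, 5.5, 6.6]
opening: 0.715
grasp_force: 27.4
```

```bash
python3 st.py; python3 jig.py 8 | grep -E "(top|side) (-|2 |8|9|10|11|12)"
```

```text
21.5 [53.8 -0.6  0.7] [-3.141  0.25  -2.515] fn,fx,fy 3.2 7.7 3.2 27.375938594341278 0.7151163303033978 [ 0.46   0.376  2.117  0.103  0.404 -1.826]
top -4 [ -3. -46.  15.] [ -3. -46.  15.] 1
top 2 [  1. -48.  16.] [  1. -48.  16.] 1
top 86 [ 86. -33.   9.] [ 88. -20.  17.] 3
top 92 [ 89. -30.  13.] [95. -7. 18.] 10
top 98 [ 96. -21.  11.] [101.  22.  20.] 19
top 104 [102. -31.  10.] [107.  31.  22.] 26
top 110 [107. -25.   9.] [113.  29.  18.] 10
side -4 [ -4. -39.   9.] [-1. 46. 20.] 8
side 2 [ -1. -50.   9.] [ 5. 48. 19.] 19
side 8 [ 9. 25. 15.] [ 9. 25. 15.] 1
side 80 [77. -7. 12.] [83. 32. 17.] 7
side 86 [ 83. -16.  12.] [89. 35. 17.] 8
side 92 [ 90. -21.   9.] [94. 32. 17.] 11
side 98 [95. -3. 14.] [99. 23. 16.] 5
side 104 [101. -29.  10.] [107.  31.  16.] 13
side 110 [107. -30.  10.] [112.  30.  16.] 20
```

In the tool's units: -0.16 m / 0.8 = -0.2, -0.12 m / 0.8 = -0.15.

Request:
move_arm(motion=[[0,0,0,-0.0006,0,0,0.062],[0,0,0,-0.0006,0,0,0.068],[0,0,0,-0.0006,0,0,0.078],[0,0,0,-0.0006,0,-0.0038,0.085],[0,0,0,-0.0006,0,-0.025,0.085],[0,0,0,0,0,-0.075,0.085],[0,0,0,0,0,-0.15,0.085],[0,0,0,0,0,-0.2,0.085]])

```text
clock: 22.6
eef_pos: [446.7, 230.8, 218.3]
tcp_rot: [-3.141, 0.247, -2.515]
contact_force: [-0.1, -0.1, 0.5]
opening: 1.0
grasp_force: 0.0
```

```bash
python3 st.py; python3 jig.py 9 >j9; awk '$2<14||$2>100' j9; python3 - <<'E'
from h import *
for z in (180,):print(rel([551.5,-163,z],down(2.9)),rel([551.5,-163,z],down(1.27)))
p,_=load('side9');q,_=load('top9')
a=cv2.resize(p[210:300,280:380],None,fx=5,fy=5)
b=cv2.resize(q[165:255,190:290],None,fx=4,fy=4)
im=np.zeros((450,800,3),np.uint8);im[:450,:400]=a[:,50:450];im[:360,400:]=b;cv2.imwrite('pics/s9.png',im[:,:,::-1])
E
```

```text
22.6 [ 96.3  -0.6 157.7] [-3.141  0.247 -2.515] fn,fx,fy 0.5 0.2 -0.0 0.0 1.0003786758971953 [ 0.444  0.055  2.072  0.062  0.772 -1.792]
top -4 [ -4. -46.  11.] [ -1. -41.  15.] 3
top 2 [ -0. -48.  10.] [ -0. -40.  13.] 2
top 104 [102. -28.  11.] [107.  27.  23.] 28
top 110 [107. -22.   9.] [112.  31.  19.] 11
side -4 [ -4. -44.  12.] [-1. 49. 20.] 9
side 2 [ -1. -50.   9.] [ 4. 48. 20.] 25
side 8 [  7. -16.  15.] [11. 30. 17.] 4
side 104 [101. -33.  10.] [107.  28.  17.] 15
side 110 [107. -28.   9.] [113.  31.  16.] 19
[ 0.1079  0.2372  0.8633  0.1533 -0.3801  0.0029] [ 0.3142  0.1073  2.4813  0.1533 -0.3801  0.0029]
```

View pics/s9.png

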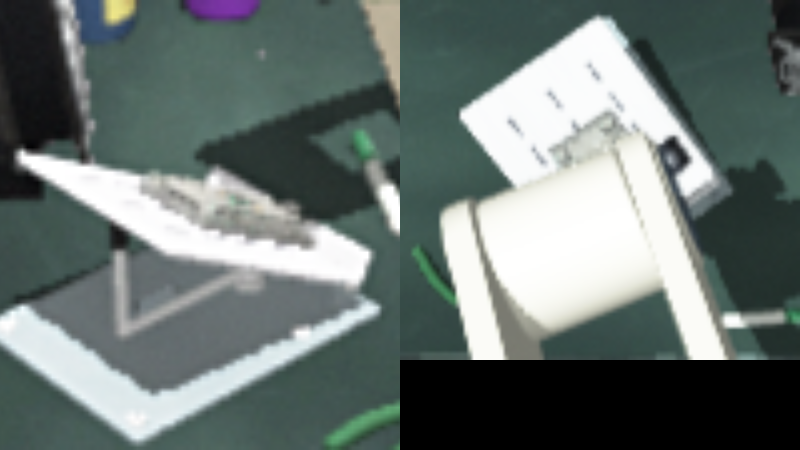

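```bash
python3 - <<'E'
from h import *
print(rel([430,-60,250],down(2.9)));
C=cloud('top','top9').reshape(-1,3);k=(abs(C[:,0]-600)<100)&(abs(C[:,1]-42)<60);print(np.nanmax(C[k],0),np.nanmin(C[k&(C[:,2]>60)],0))
E
```

```text
[ 0.1079  0.2372  0.8633  0.1726 -0.2255 -0.0747]
[699.95213571 101.95993111 761.56469282] [566.7098881  -17.66869627  60.36818572]
```

In the tool's units: -0.2255 m / 0.8 = -0.2819, 0.1726 m / 0.8 = 0.2158, 0.863 rad / 4 = 0.2158.

Request:
move_arm(motion=[[0.027,0.0593,0.2158,0.2158,-0.2819,-0.0934,0],[0.027,0.0593,0.2158,0.2158,-0.2819,-0.0934,0],[0.027,0.0593,0.2158,0.2158,-0.2819,-0.0934,0],[0.027,0.0593,0.2158,0.2158,-0.2819,-0.0934,0],[0.027,0.0593,0.2158,0.2158,-0.2819,-0.0934,0],[0.027,0.0593,0.2158,0.2158,-0.2819,-0.0934,0],[0.027,0.0593,0.2158,0.2158,-0.2819,-0.0934,0],[0.027,0.0593,0.2158,0.2158,-0.2819,-0.0934,0]])

```text
clock: 23.7
eef_pos: [428.5, -59.3, 245.3]
tcp_rot: [-3.137, -0.007, 2.903]
contact_force: [0.4, 0.1, -0.6]
opening: -0.001
grasp_force: 0.0
```

```bash
python3 st.py; python3 - <<'E'
from h import *
print(rel([551.5,-163,150],down(2.9)))
E
```

```text
23.7 [ -50.4 -224.9  273.6] [-3.137 -0.007  2.903] fn,fx,fy -0.7 0.0 -0.1 0.0 -0.0007242996541982538 [-0.138  0.034  2.001 -0.005  1.113 -1.468]
[-0.0049 -0.0066  0.0027 -0.1447 -0.0712  0.0947]
```

In the tool's units: -0.1447 m / 0.8 = -0.1809, 0.0947 m / 0.8 = 0.1184, -0.0066 rad / 4 = -0.0017.

Request:
move_arm(motion=[[0,0,0,-0.0625,-0.0313,0,0],[0,0,0,-0.125,-0.0625,0,0],[-0.0013,-0.0017,0.0008,-0.1809,-0.0888,0.0375,0],[-0.0013,-0.0017,0.0008,-0.1809,-0.0888,0.0938,0],[-0.0013,-0.0017,0.0008,-0.1809,-0.0888,0.1184,0],[-0.0013,-0.0017,0.0008,-0.1809,-0.0888,0.1184,0],[-0.0013,-0.0017,0.0008,-0.1809,-0.0888,0.1184,0]])

```text
clock: 24.58
eef_pos: [552.4, -163.5, 151.3]
tcp_rot: [-3.141, 0.002, 2.899]
contact_force: [0.5, 0.3, 1.0]
opening: 0.001
grasp_force: 0.0
```

```bash
python3 - <<'E'
from h import *
print(sensors.sense()['eef_pos'],rel([551.5,-163,122],down(2.9)))
E
python3 jig.py 10 >j10; awk '$2<14||$2>100' j10; python3 - <<'E'
from h import *
B=cloud('top','top10').reshape(-1,3);Q=(B-PF)@np.c_[ux,uy,n];k=(abs(Q[:,0]-54)<75)&(abs(Q[:,1])<60)&(Q[:,2]>10)&(Q[:,2]<30)
q=Q[k&(Q[:,0]>6)];print(cv2.minAreaRect(q[:,:2].astype(np.float32)))
k=(abs(Q[:,0]-90)<80)&(abs(Q[:,1])<70)&(abs(Q[:,2])<8);print('plate z',Q[k].mean(0))
for x in range(8,116,12):
    w=q[abs(q[:,0]-x)<6]
    if len(w): print(x,w[:,1].min().round(),w[:,1].max().round(),np.median(w[:,2]).round(1),np.percentile(w[:,2],90).round(1))
p,_=load('top10');cv2.imwrite('pics/t10.png',cv2.resize(p[160:255,195:290],None,fx=6,fy=6,interpolation=cv2.INTER_CUBIC)[:,:,::-1])
E
```

```text
[ 552.43464944 -163.52250561  151.29104335] [-0.0001  0.0016 -0.001   0.0011  0.0003  0.0293]
top -4 [ -6. -46.  10.] [-1. 47. 25.] 23
top 2 [ -1. -48.  11.] [ 5. 50. 25.] 33
top 8 [  5. -31.   9.] [11. 29. 20.] 25
top 104 [101. -28.   9.] [107.  31.  24.] 29
top 110 [107. -19.  10.] [112.  29.  23.] 11
side -4 [ -4. -43.   9.] [-1. 49. 20.] 8
side 2 [ -1. -47.  11.] [ 4. 50. 20.] 24
side 8 [  5. -24.  14.] [10. 23. 17.] 6
side 104 [103. -34.  10.] [107.  28.  17.] 14
side 110 [107. -23.   9.] [113.  28.  17.] 21
((59.4337158203125, -0.21967315673828125), (65.14826202392578, 105.83910369873047), 89.8185806274414)
plate z [102.9864254    0.21730588  -0.78437192]
8 -31.0 32.0 14.4 19.2
20 -32.0 32.0 16.0 18.7
32 -32.0 29.0 14.9 18.6
44 -32.0 31.0 13.4 18.7
56 -32.0 32.0 14.1 18.6
68 -33.0 31.0 14.4 20.3
80 -31.0 31.0 14.3 20.0
92 -30.0 32.0 15.9 20.7
104 -28.0 29.0 14.6 18.9
```

View pics/t10.png

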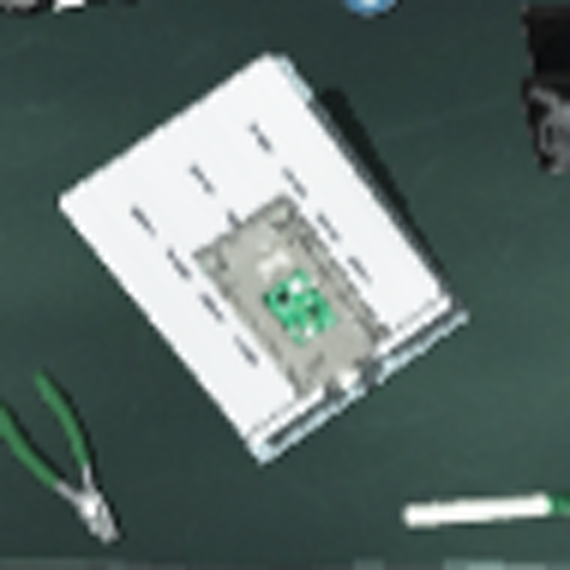

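The jig lies flat and centred on the plate, against the lip, with its latch in the gap (crop about (355,375)). Next I press the dish.

In the tool's units: 0.039 m / 0.8 = 0.0488, 0.037 m / 0.8 = 0.0463, 0.0016 rad / 4 = 0.0004.

Request:
move_arm(motion=[[0,0.0004,0,0.0013,0,0.025,0],[0,0.0004,0,0.0013,0,0.0375,0],[0,0.0004,0,0.0013,0,0.0425,0],[0,0.0004,0,0.0013,0,0.0463,0],[0,0.0004,0,0.0013,0,0.0488,0],[0,0.0004,0,0.0013,0,0.0488,0]])

```text
clock: 25.42
eef_pos: [550.7, -163.8, 111.9]
tcp_rot: [-3.142, -0.001, 2.898]
contact_force: [-2.6, 1.9, 6.1]
opening: 0.001
grasp_force: 3.0
```

In the tool's units: 0.0035 m / 0.8 = 0.0044, 0.001 m / 0.8 = 0.0013.

Request:
move_arm(motion=[[0,0,0,0,0,0.0013,0],[0,0,0,0,0,0.0025,0],[0,0,0,0,0,0.0038,0],[0,0,0,0,0,0.0044,0],[0,0,0,0,0,0.0044,0]])

```text
clock: 26.05
eef_pos: [550.8, -163.9, 110.3]
tcp_rot: [-3.142, -0.001, 2.898]
contact_force: [-9.8, 3.7, 24.4]
opening: -0.0
grasp_force: 12.6
```

Request:
move_arm(motion=[[0,0,0,0,0,-0.0025,0],[0,0,0,0,0,-0.0063,0],[0,0,0,0,0,-0.0125,0],[0,0,0,0,0,-0.025,0],[0,0,0,0,0,-0.075,0],[0,0,0,0,0,-0.1375,0],[0,0,0,0,0,-0.1875,0],[0,0,0,0,0,-0.1875,0]])

```text
clock: 27.05
eef_pos: [553.1, -164.7, 262.0]
tcp_rot: [-3.141, 0.006, 2.898]
contact_force: [-0.0, -0.2, -0.3]
opening: 0.0
grasp_force: 0.0
```

```bash
python3 jig.py 11 >j; awk '$2<5||$2>100' j; python3 - <<'E'
from h import *
s=sensors.sense();print(s['clock'],s['eef_pos'],s['contact_force'])
S=cloud('side','side11');k=(np.hypot(S[...,0]-551,S[...,1]+163)<30)&(S[...,2]>110)&(S[...,2]<135);print(S[k].mean(0),S[k][:,2].max(),k.sum())
a,_=load('top0');b,_=load('top11');d=(cv2.absdiff(a,b).max(2)>60).astype(np.uint8)
nn,_,st,ce=cv2.connectedComponentsWithStats(d);print([(x[:5].tolist()) for x in st[1:] if x[4]>15])
E
```

```text
top -10 [-8. -2.  9.] [-7. 27. 16.] 2
top -4 [ -6. -46.   9.] [-1. 47. 19.] 20
top 2 [ -1. -48.  10.] [ 5. 49. 23.] 32
top 104 [101. -28.   9.] [107.  31.  20.] 27
top 110 [107. -17.   9.] [112.  28.  20.] 10
side -4 [ -6. -47.   9.] [-1. 49. 20.] 9
side 2 [ -1. -50.   9.] [ 4. 47. 19.] 26
side 104 [104. -31.  10.] [107.  30.  17.] 13
side 110 [107. -27.   9.] [112.  28.  16.] 20
27.15 [ 551.05728487 -163.96651701  258.18776863] [-1.00253284  0.57571872  0.06127489]
[ 551.60857728 -164.57503115  115.48456459] 120.14375090115232 42
[[312, 120, 107, 236, 12100], [205, 169, 36, 47, 189], [246, 176, 26, 43, 99], [382, 184, 11, 9, 35], [238, 193, 22, 35, 241], [227, 196, 11, 19, 37], [258, 214, 15, 10, 25], [220, 216, 10, 9, 21], [240, 227, 8, 7, 17], [239, 229, 13, 10, 27], [231, 233, 6, 6, 20], [13, 250, 273, 150, 17594], [113, 268, 17, 24, 176], [394, 268, 4, 18, 27], [130, 280, 11, 12, 107], [268, 302, 22, 23, 185], [308, 304, 45, 39, 1109], [129, 315, 39, 16, 165], [273, 319, 64, 81, 2773], [155, 331, 27, 11, 83], [322, 349, 18, 18, 46], [329, 353, 69, 47, 1777]]
```

The dish is back up, and the jig and the other tools are where they should be, so I'm handing in.

```bash
python3 -c "
from h import *
print(order.sign_off())"
```

```text
the job is handed in; nothing more can be done
None
```

The job is handed in after about 27 s: the leg is swung out to its stop, the plate rests on it, and the jig lies flat and centred with its latch end against the lip; the dish of the small blue dispenser was pushed right down and sprang back up.

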